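# Unlock the spice-rack gate and hold it open

## Robot

A 7-joint arm with a two-finger parallel gripper is mounted at the origin on the work surface. World frame = base frame: x ahead of the robot, y to its left, z up, the work surface at z = 0. Lengths are in mm, angles in degrees, forces in N, time in s.
With the tool pointing down it reaches from about 425 to 875 mm from the base axis. Payload 4.7 kg.
Tool frame: the origin (TCP) lies midway between the tips of the shut fingers; the grasp point (between the pads) lies 19 mm behind it; z points along the fingers, y is the line along which they close (so a half turn about z gives the same grasp; the last joint's range is limited). The gripper opens to 85 mm and grips with 20 to 120 N. Pads are 22 mm wide; open, the fingers measure 114 mm over their backs; the gripper's body (76 mm by 85 mm) begins 54 mm behind the grasp point. The pads swing forward as they close: fully open they stand 13 mm farther back than shut.
Start: joints at [-70.583, 18.392, -4.016, 83.108, 1.295, 78.541, -3.26], TCP at [207.455, 616.025, 231.349] pointing down, gripper open.
Joint ranges: [-163.93, 163.93], [-17.29, 119.83], [-79.2, 71.16], [3.27, 140.29], [-89.18, 269.18], [5.43, 117.66], [-154.24, 154.24]. Speed limits (degrees/s): [147.25, 147.25, 180, 180, 180, 180, 180].

## Interface

Orientations are given as a 3x3 rotation matrix whose columns are the frame's x, y, z axes.
In Python, from plant import robot gives the robot as it stands.
- The arm moves only by the shell command python3 -m handwheel 'ROWS' [OPENING] [FORCE]. ROWS is JSON, a list of rows, each a list of 6 numbers: the shift along the tool's x, y, z in m, then the turn, a rotation vector about the tool's x, y, z in degrees. In form: [[tx, ty, tz, ax, ay, az], ...]. A call has 1 to 20 rows; each row shifts and turns the commanded pose from where the row before left it, along the tool's axes as they then stand; what a row does not reach is not made up. A row lasts 1/8 s, in which the tool goes at most 62.5 mm and 10.7 degrees, less where a joint would pass 70% of its speed; a pose out of reach is approached as far as the arm can. A call with a gripper value outside its range is refused whole. OPENING is the finger opening in m, from 0 to 0.0854, set as the call begins (- or left out, the last holds). The fingers move at their own pace and stop on an object; FORCE is the grip in N (left out, the last holds). Time passes only in rows, so rows that do not move let the fingers close. It gives the time, the measured TCP pose, the force, the opening and the grip force at its end, in the units of the state.
- robot.get_obs(): the state, without advancing time (a new reading comes with each control period).
- robot.snapshot(name): name is "scene" or "top" or "wrist"; returns (picture, depth): 480x640x3 uint8, blue, green, red; 480x640 float32, mm along the optical axis (not along the pixel's ray), 0 where there is no reading.
- robot.calibration(name): a dict with "fx", "fy", "cx", "cy" (pixels), "rvec" (rotation vector, rad) and "tvec" (3), from world to camera coordinates, as OpenCV has them. Camera axes: x right, y down, z forward; pixel columns grow to the right and rows downward; lengths in mm; the calibration is good to about 2 mm. A picture is of the moment at which its call begins: read the wrist's pose just before it. calibration takes no time and is no camera call; for the wrist camera it gives the pose at the moment of the call.
- robot.hand_in(): hands the job in; it is judged then, once.
The state is a dict: "time": time; "joint_positions": joint angles; "joint_velocities": joint speeds; "joint_efforts": joint torques, N m; "ee_pos": TCP position; "ee_rot": TCP orientation; "contact_force": force on the tool from outside, world axes, zero at the start; "wrist_torque": the same for the moment, N m; "finger_gap": finger opening in mm; "grasp_force": force on a finger pad.
Only numpy, scipy, OpenCV 4.12 (cv2) and the standard library are available. Lean on these libraries where they do the work, as an engineer would, in place of code of your own. Each camera call takes 0.05 s, during which the arm holds its last target. There are 200 camera calls.

## Task

The sprung gate arm across the front of the spice rack is locked by a latch screw: take the key from its holder, fit it over the bar on the screw's head and turn the screw counterclockwise (seen from above) to its stop with the key, never with the fingers; the key may then be left standing on the screw. Then swing the gate arm out, away from the jars, against its spring until it meets its stop, and finish while the fingers are still holding it there (do not let go, and do not prop it with anything). Leave the jars, cup, whisk and tongs where they are.

Things in the scene. Friction and masses are not known exactly. Their poses are not given: they have to be found in the camera images.
- rack: pale oak spice-rack board, 235 mm deep (x, from -150 to +85 mm), 330 mm long (y), 18 mm thick, fixed; origin at the underside, on the counter; x points from the gate towards the jars (gate at -x; six jars in two rows of three in a slotted tray at +x), z up. The latch screw is near its (-x,+y) corner, the gate pivot near its (-x,-y) corner.
- gate_arm (a joint): angle (rad) of the flat steel gate arm (10 mm thick, 195 mm long, 27 to 41 mm above the counter) on an upright pivot. 0 = closed, along the rack's +y in front of the jars; grows as it swings out, counterclockwise seen from above, towards the rack's -x; hard stop at 1.05 (60 degrees), where it is wanted. Its spring snaps it shut when let go; the latch screw's tab blocks it until turned.
- gate_post (a point): upright aluminium post on the gate arm, 16 mm diameter, 110 mm from the pivot axis, free from 41 to 116 mm above the counter; this point is on its axis 102 mm above the counter (14 mm below its top), y axis along the arm away from the pivot. Gate closed, the post's axis stands 55 mm before the nearest jar; jar tops are 98 mm above the counter.
- gate_pivot (a point): point on the upright pivot axis of the gate arm, 102 mm above the counter (above the 28 mm wide pivot drum); axes as the rack's. The spring in it gives about 0.36 N m with the gate closed and 0.83 N m at the stop (3.3 and 7.6 N at the post).
- latch_screw (a joint): latch screw angle (rad): grows counterclockwise seen from above, starts between 0 and 0.1 (locked: its tab stands in front of the arm's tip and cannot be forced), hard stop at 1.4 (80 degrees, tab turned away). Friction about 0.15 N m; it stays where it is left.
- screw_head (a point): captive latch screw, a 40 mm steel disc whose flat top is 46 mm above the counter with an upright bar on it, 24 mm long, 6 mm wide, 10 mm high; this point is the centre of the bar's foot, on the screw axis, at the disc's top face; x axis along the bar, z up, turns with the screw.
- key: loose steel key, 92 mm tall, 0.12 kg, upright in its holder; origin at the centre of its foot's underside. Foot 35.5 (x) by 17.5 (y) by 18 mm, with a slot from below 27.5 (x) by 9.5 (y) mm, 12 mm deep, that fits over the screw's bar, either way round (0.15 rad play); seated, the foot's underside lies on the screw's disc. 12 mm round stem, flat handle. Released on the screw it stands by itself.
- key_grip (a point): centre of the key's flat handle, 78 mm above the key's origin; the handle is 44 (x) by 14 (y) by 34 mm tall, from 58 to 92 mm above the origin; pinch across its 14 mm thickness (y axis).
- holder: fixed pale oak key holder, 62 by 44 by 18 mm, with a pocket 40 by 22 mm and 14 mm deep in which the key stands; origin at its underside. To the left or the right of the rack.
- cup: green ceramic cup, 76 mm across, 85 mm high, loose; origin at its underside. Stands on the other side from the key holder. A bystander.
- whisk: steel mini whisk lying on the counter, about 190 mm long, along its x; a bystander.
- tongs: spring tongs of steel lying on the counter, about 190 mm long, along their x; a bystander.
- jar1: hexagonal glass jar with aluminium screw cap, 43 mm across, 80 mm tall, loose in the front (gate-side) row of the rack; origin at its underside. A bystander.
- jar2: hexagonal glass jar with aluminium screw cap, 43 mm across, 80 mm tall, loose in the front (gate-side) row of the rack; origin at its underside. A bystander.
- jar3: hexagonal glass jar with aluminium screw cap, 43 mm across, 80 mm tall, loose in the front (gate-side) row of the rack; origin at its underside. A bystander.
- jar4: hexagonal glass jar with aluminium screw cap, 43 mm across, 80 mm tall, loose in the rear row of the rack; origin at its underside. A bystander.
- jar5: hexagonal glass jar with aluminium screw cap, 43 mm across, 80 mm tall, loose in the rear row of the rack; origin at its underside. A bystander.
- jar6: hexagonal glass jar with aluminium screw cap, 43 mm across, 80 mm tall, loose in the rear row of the rack; origin at its underside. A bystander.

How it is judged:
By the outcome, as a careful person would: the job done as asked, in the order asked, and still so for the second after the job is handed in, while the arm keeps its last pose, push and grip.
It also fails if it takes over 59 s, if anything falls off the work surface, if the arm or the gripper's body presses on something with over 40 N, if the wrist force passes 120 N, or if a joint passes its speed limit or range.

## Working session

There is one attempt and no reset: what is moved stays moved. The work goes in short steps, Python scripts to look and compute and a shell command to move; the robot and the scene stay as the last step left them, time stands still between calls to the robot, and variables do not carry over. Pictures are saved under pics/ and viewed, at most 10 in all, crops included, and the job is handed in when it is done.

```bash
ls; mkdir -p pics; cat > h.py <<'E'
import numpy as np,cv2
from plant import robot
def cal(n):
    c=robot.calibration(n);K=np.array([[c['fx'],0,c['cx']],[0,c['fy'],c['cy']],[0,0,1.]])
    R=cv2.Rodrigues(np.array(c['rvec'],float))[0];return K,R,np.array(c['tvec'],float).ravel()
def ray(C,u,v,z):
    K,R,t=C;d=R.T@np.linalg.inv(K)@[u,v,1];o=-R.T@t;return o+d*(z-o[2])/d[2]
def cloud(C,D):
    K,R,t=C;v,u=np.mgrid[0:480,0:640];p=np.stack([(u-K[0,2])/K[0,0]*D,(v-K[1,2])/K[1,1]*D,D],-1)
    return (p-t)@R
def snap(n,save=None):
    C=cal(n);P,D=robot.snapshot(n)
    if save: cv2.imwrite('pics/'+save+'.png',P)
    return C,P,D
E
python3 - <<'E'
from h import *
for n in('top','scene'):
    C,P,D=snap(n,n+'0');np.savez(n+'0.npz',K=C[0],R=C[1],t=C[2],P=P,D=D)
    print(n,-C[1].T@C[2])
print(robot.get_obs())
E
```

```text
pics
top [ 464.60994937  -16.21687848 1137.99531426]
scene [1327.28671962  188.67260457 1114.73464609]
{'time': 0.1, 'joint_positions': array([-70.58241069,  18.43489872,  -4.01640552,  83.16783824,
         1.29533556,  78.54342233,  -3.26159258]), 'joint_velocities': array([ 0.0285857 , -0.07191195, -0.0557779 , -0.1517551 ,  0.0094524 ,
        0.08534934,  0.02510704]), 'joint_efforts': array([-2.50955818e-04, -4.94873929e+01, -3.84059502e-01, -3.15208447e+01,
        1.30948998e-02,  7.45178520e-03, -1.19560519e-05]), 'ee_pos': array([207.3097247 , 615.53070935, 230.33268995]), 'ee_rot': array([[-9.47720032e-01,  3.19102683e-01, -4.68384163e-04],
       [ 3.19103012e-01,  9.47718511e-01, -1.70048393e-03],
       [-9.87326442e-05, -1.76104548e-03, -9.99998444e-01]]), 'contact_force': array([-0.14557958, -0.08318076,  0.31172167]), 'wrist_torque': array([ 0.01436911, -0.04616024,  0.00440391]), 'grasp_force': 0.0, 'finger_gap': 85.26670675891502}
```

View pics/top0.png

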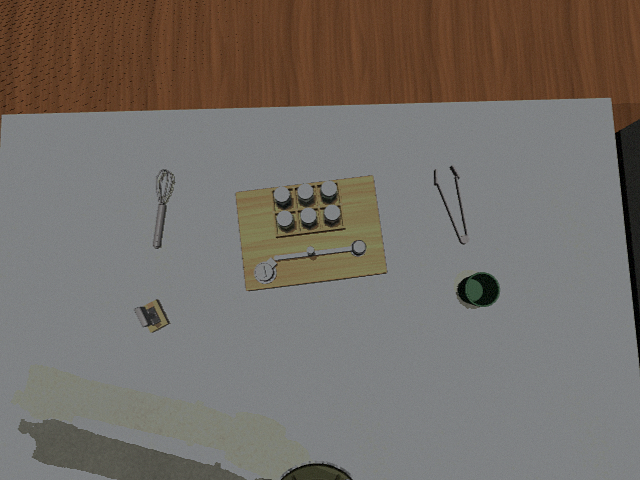

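View pics/scene0.png

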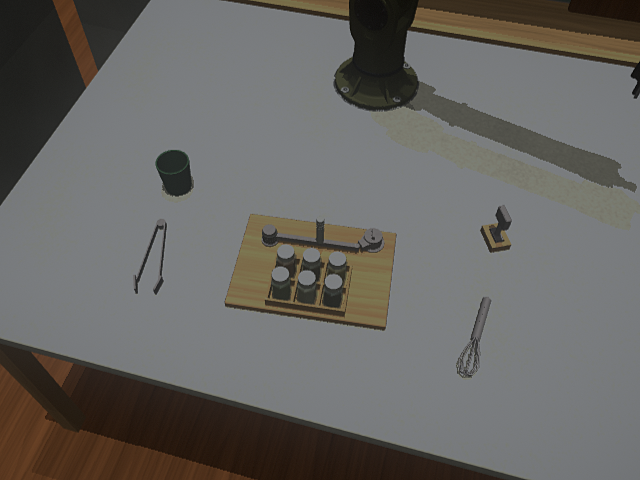

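The top view (up is +x, left is +y) shows the screw disc at (265,272), post at (311,252), pivot at (359,247), and key and holder at (150,316). The cup is at (478,290), on the far side from the holder. The scene view agrees.

```bash
cat >> h.py <<'E'
def blob(W,z0,z1,cx,cy,r,D):
    m=(D>0)&(W[...,2]>z0)&(W[...,2]<z1)&(np.hypot(W[...,0]-cx,W[...,1]-cy)<r)
    p=W[m]; c,s,a=cv2.minAreaRect(p[:,:2].astype(np.float32)); 
    e,V=np.linalg.eigh(np.cov(p[:,:2].T)); ax=V[:,1]
    return len(p),np.round(p.mean(0),1),np.round(c,1),np.round(s,1),'axis deg',round(np.degrees(np.arctan2(ax[1],ax[0]))%180,1)
E
python3 - <<'E'
from h import *
for n in('top','scene'):
    z=np.load(n+'0.npz');C=(z['K'],z['R'],z['t']);W=cloud(C,z['D']);D=z['D'];print(n)
    if n=='top': u=dict(key=(148,316,50),screw=(265,272,48),post=(311,252,100),piv=(359,247,50),tip=(275,260,40))
    else: u=dict(key=(503,217,60),screw=(373,236,48),post=(320,222,100),piv=(269,230,50))
    for k,(a,b,h) in u.items(): print(k,ray(C,a,b,h).round(1),W[b,a].round(1))
    k=ray(C,*u['key'])
    print('handle',blob(W,70,110,k[0],k[1],70,D)); print('holder',blob(W,10,24,k[0],k[1],60,D))
    s=ray(C,*u['screw']);print('disc',blob(W,40,49,s[0],s[1],26,D));print('bar',blob(W,51,62,s[0],s[1],22,D))
    p=ray(C,*u['post']);print('post',blob(W,85,125,p[0],p[1],22,D))
    # rack
    hsv=cv2.cvtColor(z['P'],cv2.COLOR_BGR2HSV);m=(D>0)&(abs(W[...,2]-18)<6)&(hsv[...,1]>60)&(np.hypot(W[...,0]-p[0]-40,W[...,1]-p[1])<230)
    print('rack',cv2.minAreaRect(W[m][:,:2].astype(np.float32)))
E
```

```text
top
key [447.  362.2  50. ] [447.4 354.2  72.9]
screw [537.9 100.6  48. ] [537.9 100.6  47.7]
post [574.8  -4.8 100. ] [573.4  -4.9 112.8]
piv [ 588.4 -113.    50. ] [ 587.7 -112.4   56.5]
tip [565.1  78.3  40. ] [566.8  79.9  21.2]
handle (204, array([447.4, 359. ,  90.1]), array([446.9, 360.8]), array([43.2, 14.9]), 'axis deg', np.float64(26.5))
holder (393, array([447.4, 354.9,  17.6]), array([447.4, 361.1]), array([62.7, 44.8]), 'axis deg', np.float64(14.2))
disc (225, array([540.6, 101.8,  45.2]), array([541.9, 102.7]), array([38.1, 44.4]), 'axis deg', np.float64(139.8))
bar (29, array([539.1, 103.5,  55.1]), array([539.9, 103.5]), array([23.6,  5.9]), 'axis deg', np.float64(9.7))
post (55, array([577.3,  -3.6, 112.4]), array([577.7,  -3.2]), array([15.3, 14.9]), 'axis deg', np.float64(173.5))
rack ((631.1761474609375, -2.7874755859375), (234.70025634765625, 329.6116943359375), 5.6371541023254395)
scene
key [431.2 367.1  60. ] [460.5 361.3  94.4]
screw [545.7 106.4  48. ] [552.8 107.1  57.7]
post [577.6  -2.5 100. ] [590.8   0.9 118. ]
piv [ 590.2 -111.8   50. ] [ 592.4 -110.9   53.3]
handle (237, array([456. , 362.9,  88.9]), array([453. , 363.4]), array([44.4, 16. ]), 'axis deg', np.float64(30.3))
holder (439, array([457.6, 363. ,  18.5]), array([451. , 363.9]), array([67.2, 46.8]), 'axis deg', np.float64(40.8))
disc (200, array([548.6, 104.6,  45.6]), array([546.4, 105.6]), array([38.5, 48.3]), 'axis deg', np.float64(139.5))
bar (39, array([544.4, 106.4,  56.2]), array([543.4, 107.8]), array([18.4, 23.7]), 'axis deg', np.float64(13.2))
post (105, array([ 5.865e+02, -3.000e-01,  1.062e+02]), array([5.839e+02, 1.000e-01]), array([16. , 16.3]), 'axis deg', np.float64(92.0))
rack ((634.9407958984375, -1.8815765380859375), (240.89984130859375, 330.31170654296875), 5.7475385665893555)
```

```bash
python3 -m handwheel '[[-0.044,-0.0235,0,0,0,0],[-0.044,-0.0235,0,0,0,0],[-0.044,-0.0235,0,0,0,0],[-0.044,-0.0235,0,0,0,0],[-0.044,-0.0235,0,0,0,0],[-0.044,-0.0235,0,0,0,0],[-0.044,-0.0235,0,0,0,0],[0,0,0,0,0,10.3],[0,0,0,0,0,10.3],[0,0,0,0,0,10.3],[0,0,0,0,0,10.3],[0,0,0,0,0,10.3],[0,0,0,0,0,10.3],[0,0,0,0,0,10.3],[0,0,0,0,0,10.3],[0,0,0,0,0,10.3],[0,0,0,0,0,10.3],[0,0,0,0,0,10.3],[0,0,0,0,0,10.3],[0,0,0,0,0,10.3]]' 0.06 60
python3 - <<'E'
from h import *
C,P,D=snap('wrist','w1');np.savez('w1.npz',K=C[0],R=C[1],t=C[2],P=P,D=D)
W=cloud(C,D);print('cam',-C[1].T@C[2])
for z in((70,110),(85,110)):
    try: print('handle',blob(W,*z,450,361,50,D))
    except Exception as e: print(e)
print('holder',blob(W,12,24,450,361,50,D))
E
```

```text
time: 2.6
ee_pos: [446.6, 361.6, 230.8]
ee_rot: [[0.89, 0.456, -0.001], [0.456, -0.89, -0.001], [-0.001, 0.0, -1.0]]
contact_force: [-0.2, 0.3, -0.9]
finger_gap: 59.9
grasp_force: 0.0
cam [521.0061256  398.7820549  371.74996287]
handle (1199, array([452.5, 363.6,  92.7]), array([450.3, 362.3]), array([43.5, 13.9]), 'axis deg', np.float64(26.7))
handle (1128, array([451.4, 363.1,  93.7]), array([450.3, 362.3]), array([43.4, 13.7]), 'axis deg', np.float64(26.6))
holder (2196, array([454.4, 364.5,  16.4]), array([450. , 362.2]), array([62.2, 44.1]), 'axis deg', np.float64(28.5))
```

View pics/w1.png

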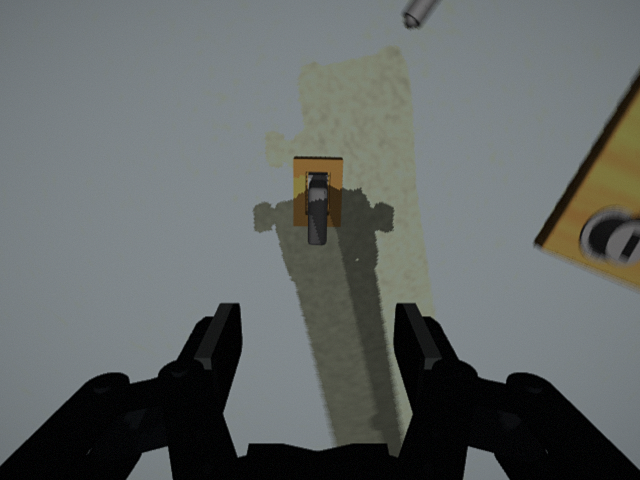

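The wrist view shows the handle at (317,205), midway between the fingers and aligned with them, and the holder around it. I'm going down to grasp it.

```bash
python3 -m handwheel '[[0.0036,0.001,0.02,0,0,0],[0,0,0.04,0,0,0],[0,0,0.04,0,0,0],[0,0,0.04,0,0,0],[0,0,0.02,0,0,0],[0,0,0.008,0,0,0],[0,0,0,0,0,0],[0,0,0,0,0,0]]' 0.05 80
python3 -m handwheel '[[0,0,0,0,0,0],[0,0,0,0,0,0],[0,0,0,0,0,0],[0,0,0,0,0,0],[0,0,0,0,0,0],[0,0,0,0,0,0]]' 0 80
```

```text
time: 3.65
ee_pos: [451.2, 363.1, 64.2]
ee_rot: [[0.887, 0.462, 0.001], [0.462, -0.887, 0.001], [0.002, -0.001, -1.0]]
contact_force: [-0.2, -0.6, 0.2]
finger_gap: 50.2
grasp_force: 0.0
time: 4.4
ee_pos: [451.0, 363.2, 64.2]
ee_rot: [[0.887, 0.462, 0.001], [0.462, -0.887, 0.001], [0.001, -0.001, -1.0]]
contact_force: [-0.2, 0.0, 6.3]
finger_gap: 12.7
grasp_force: 78.6
```

```bash
python3 -m handwheel '[[0,0,-0.015,0,0,0],[0,0,-0.03,0,0,0],[0,0,-0.03,0,0,0],[0,0,-0.01,0,0,0],[-0.0152,0.0415,0,0,0,0],[-0.0152,0.0415,0,0,0,0],[-0.0152,0.0415,0,0,0,0],[-0.0152,0.0415,0,0,0,0],[-0.0152,0.0415,0,0,0,0],[-0.0152,0.0415,0,0,0,0],[0,0,0,0,0,8.7],[0,0,0,0,0,8.7],[0,0,0,0,0,0],[0,0,0,0,0,0]]'
python3 - <<'E'
from h import *
o=robot.get_obs();print(o['ee_pos'].round(1))
C,P,D=snap('wrist','w2');np.savez('w2.npz',K=C[0],R=C[1],t=C[2],P=P,D=D)
W=cloud(C,D);print('cam',-C[1].T@C[2])
print('bar',blob(W,51,62,541,105,18,D));print('disc',blob(W,43,49,541,105,30,D))
E
```

```text
time: 6.15
ee_pos: [484.1, 99.7, 147.9]
ee_rot: [[0.984, 0.178, -0.001], [0.178, -0.984, -0.0], [-0.001, 0.0, -1.0]]
contact_force: [0.1, -0.0, -2.0]
finger_gap: 12.6
grasp_force: 78.1
[484.1  99.7 147.9]
cam [566.39692527 113.69041905 288.81825995]
bar (426, array([542.1, 103.9,  54.4]), array([541.9, 103.9]), array([23.9,  5.3]), 'axis deg', np.float64(10.8))
disc (2905, array([542.7, 104. ,  44.4]), array([542.1, 103.8]), array([39.1, 38.8]), 'axis deg', np.float64(100.8))
```

View pics/w2.png

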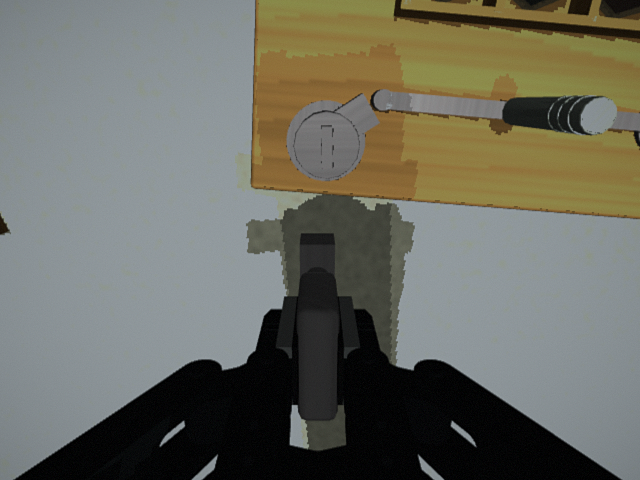

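The wrist view shows the bar at (327,146), running along the image's vertical, and the key gripped with its foot at (318,240). I'm measuring the key in hand with the same camera.

```bash
python3 - <<'E'
from h import *
z=np.load('w2.npz');C=(z['K'],z['R'],z['t']);W=cloud(C,z['D']);D=z['D']
a=np.radians(10.25);T=np.array([484.1,99.7]);L=(W[...,:2]-T)@np.array([[np.cos(a),np.sin(a)],[np.sin(a),-np.cos(a)]])
Z=W[...,2];g=(D>0)&(abs(L[...,1])<7.5)
for lo,hi in((165,175),(176,186),(87,97),(98,104),(104,112)):
    m=g&(Z>lo)&(Z<hi)&(abs(L[...,0])<40);q=L[m]
    if len(q): print(lo,hi,len(q),np.percentile(q[:,0],[2,50,98]).round(1),np.percentile(q[:,1],[2,98]).round(1),np.median(Z[m]).round(1))
m=(D>0)&(Z>85)&(Z<108)&(abs(L[...,0])<30)&(abs(L[...,1])<14);v,u=np.nonzero(m);print('foot px',u.min(),u.max(),v.min(),v.max(),np.percentile(L[m][:,0],[1,99]),np.percentile(L[m][:,1],[1,99]),Z[m].min())
print((np.array([541.9,103.9])-T)@np.array([[np.cos(a),np.sin(a)],[np.sin(a),-np.cos(a)]]))
E
```

```text
165 175 641 [11.5 20.5 21.3] [-7.2  7.1] 170.4
176 186 4781 [-20.1   1.8  19.9] [-7.   7.4] 177.9
87 97 176 [16.1 16.4 16.8] [-7.1  7. ] 92.0
98 104 495 [ 2.  11.7 16.9] [-7.2  7.2] 103.5
104 112 463 [ 2.5  8.9 16.6] [-7.2  7.2] 104.6
foot px 300 334 233 277 [ 1.15455995 16.90063584] [-7.77084873  9.2536683 ] 85.6358998500616
[57.62491521  6.152166  ]
```

```bash
python3 -m handwheel '[[0.02,0.002,0,0,0,-0.5],[0.02,0.002,0,0,0,0],[0.0186,0.002,0,0,0,0],[0,0,0,0,0,0],[0,0,0.015,0,0,0],[0,0,0.01,0,0,0],[0,0,0,0,0,0]]'
python3 -m handwheel '[[0,0,0.004,0,0,0],[0,0,0.004,0,0,0],[0,0,0.004,0,0,0],[0,0,0,0,0,0]]'
```

```text
time: 7.08
ee_pos: [541.7, 104.1, 121.8]
ee_rot: [[0.983, 0.184, -0.003], [0.184, -0.983, -0.001], [-0.003, 0.0, -1.0]]
contact_force: [0.2, 0.9, -1.4]
finger_gap: 12.9
grasp_force: 78.2
time: 7.58
ee_pos: [543.0, 104.3, 111.0]
ee_rot: [[0.983, 0.184, -0.001], [0.184, -0.983, -0.0], [-0.001, 0.0, -1.0]]
contact_force: [-0.6, -0.1, -1.1]
finger_gap: 12.6
grasp_force: 78.2
```

```bash
python3 -m handwheel '[[0,0,0.002,0,0,0],[0,0,0.002,0,0,0],[0,0,0.0015,0,0,0],[0,0,0,0,0,0]]'
```

```text
time: 8.07
ee_pos: [543.4, 104.4, 106.1]
ee_rot: [[0.983, 0.184, 0.0], [0.184, -0.983, 0.0], [0.0, -0.0, -1.0]]
contact_force: [-1.1, -0.3, 0.9]
finger_gap: 12.9
grasp_force: 78.7
```

```bash
python3 -m handwheel '[[0,-0.0001,0,0,0,-5],[0,-0.00017,0,0,0,-8],[0,-0.00017,0,0,0,-8],[0,-0.00017,0,0,0,-8],[0,-0.00017,0,0,0,-8],[0,0,0,0,0,0]]'
python3 -c "
from h import *
o=robot.get_obs();print(o['wrist_torque'],o['joint_positions'])"
```

```text
time: 8.82
ee_pos: [543.1, 105.9, 106.2]
ee_rot: [[0.675, 0.738, 0.001], [0.738, -0.675, 0.001], [0.001, -0.001, -1.0]]
contact_force: [0.1, 1.9, 1.1]
finger_gap: 12.9
grasp_force: 78.5
[ 0.53416     0.22574847 -0.01750753] [-36.05336108  12.75875138  25.11926978 106.51870005  -6.18158979
  61.98799604 -51.05145402]
```

```bash
python3 -m handwheel '[[0,-0.00017,0,0,0,-8],[0,-0.00017,0,0,0,-8],[0,-0.00017,0,0,0,-8],[0,-0.00017,0,0,0,-8],[0,-0.0001,0,0,0,-6],[0,0,0,0,0,0]]'
python3 - <<'E'
from h import *
o=robot.get_obs();print(o['wrist_torque'],o['joint_positions'][6],o['time'])
C,P,D=snap('wrist','w3')
E
```

```text
time: 9.57
ee_pos: [541.9, 106.6, 106.1]
ee_rot: [[0.08, 0.997, -0.001], [0.997, -0.08, 0.002], [0.002, -0.001, -1.0]]
contact_force: [-2.8, 3.6, 2.5]
finger_gap: 12.9
grasp_force: 78.8
[ 0.86368721  0.66960801 -0.06532478] -14.188578937572778 9.575
```

View pics/w3.png

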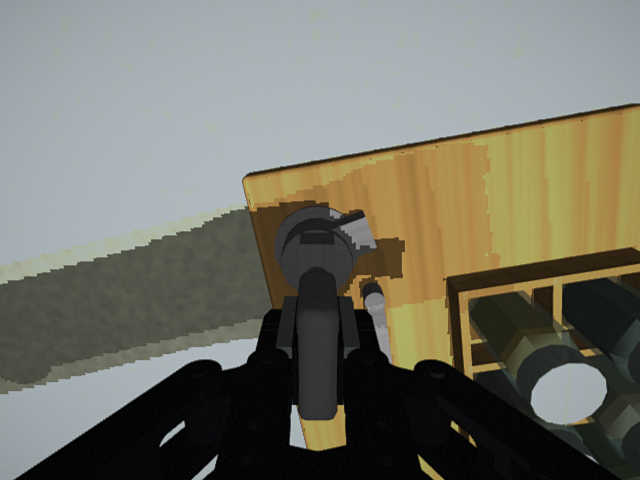

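The key foot sits flat on the disc at (315,240), and the tab at (355,230) has turned with the tool. I'm pushing on until the stop shows up.

```bash
python3 -m handwheel '[[0.0002,0.001,0,0,0,-3],[0,0.0005,0,0,0,-3],[0,0,0,0,0,0]]'
python3 -c "
from h import *
o=robot.get_obs();print(o['wrist_torque'],o['joint_efforts'])"
python3 -m handwheel '[[0,0,0,0,0,-3],[0,0,0,0,0,-3],[0,0,0,0,0,0]]'
python3 -c "
from h import *
o=robot.get_obs();print(o['wrist_torque'],o['joint_efforts'])"
```

```text
time: 10.0
ee_pos: [542.2, 106.6, 106.1]
ee_rot: [[-0.026, 1.0, -0.004], [1.0, 0.026, 0.001], [0.002, -0.004, -1.0]]
contact_force: [-6.7, 3.0, 7.8]
finger_gap: 13.0
grasp_force: 79.3
[ 0.89138581  1.68609983 -0.11506735] [  2.45613992 -35.27517557   4.87710983 -28.40814471   1.60167128
  -2.25462712   0.18754663]
time: 10.38
ee_pos: [542.0, 106.6, 106.1]
ee_rot: [[-0.129, 0.992, -0.004], [0.992, 0.129, 0.002], [0.002, -0.004, -1.0]]
contact_force: [-6.3, 3.0, 7.5]
finger_gap: 13.0
grasp_force: 79.4
[ 0.91965192  1.8119063  -0.25228603] [  2.38888733 -35.26873827   4.74547863 -28.5242486    1.74281839
  -2.43625984   0.34500942]
```

```bash
python3 -m handwheel '[[-0.001,0,0,0,0,-4],[0,0,0,0,0,0],[0,0,0,0,0,0]]'
python3 -c "
from h import *
o=robot.get_obs();print(o['wrist_torque'],o['joint_efforts'][6]);snap('wrist','w4')"
```

```text
time: 10.75
ee_pos: [541.9, 106.1, 106.1]
ee_rot: [[-0.197, 0.98, -0.004], [0.98, 0.197, 0.003], [0.003, -0.004, -1.0]]
contact_force: [-7.6, 4.0, 7.8]
finger_gap: 13.0
grasp_force: 79.8
[ 1.20840247  1.88719555 -0.71753037] 0.638057179749012
```

View pics/w4.png

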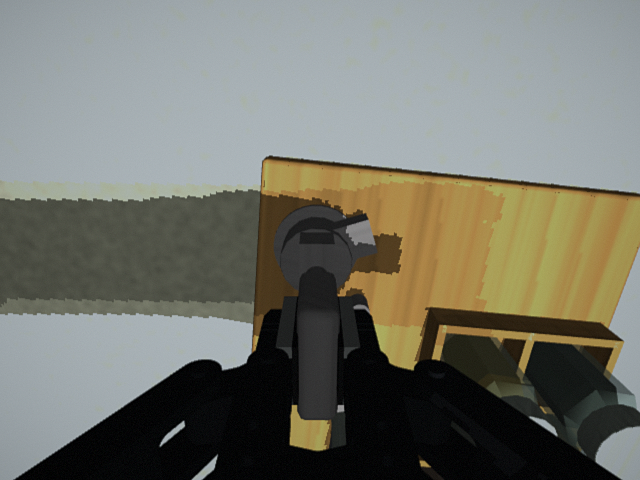

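Torque rose from about 0.12 (friction) to 0.72 N m, so the screw is at its stop. The tab at (360,235) has turned away. I'll ease the twist, release the key, lift clear and hover over the post.

```bash
python3 -m handwheel '[[0,0,0,0,0,4],[0,0,0,0,0,1],[0,0,0,0,0,0]]'
python3 -m handwheel '[[0,0,0,0,0,0],[0,0,0,0,0,0],[0,0,0,0,0,0],[0,0,0,0,0,0],[0,0,-0.02,0,0,0],[0,0,-0.04,0,0,0],[0,0,-0.044,0,0,0],[-0.038,0.0057,0,0,0,0],[-0.038,0.0057,0,0,0,0],[-0.038,0.0057,0,0,0,0],[0,0,0,0,0,0],[0,0,0,0,0,0]]' 0.045 60
python3 - <<'E'
from h import *
o=robot.get_obs();print(o['joint_positions'].round(1),o['wrist_torque'])
C,P,D=snap('wrist','w5');W=cloud(C,D)
print('post',blob(W,108,122,580,-2,25,D));print('key',blob(W,125,145,542,104,35,D));
C,P,D=snap('top','top5');W=cloud(C,D)
print('key top',blob(W,120,150,542,104,35,D))
E
```

```text
time: 11.18
ee_pos: [542.1, 105.8, 106.1]
ee_rot: [[-0.112, 0.994, -0.004], [0.994, 0.112, 0.002], [0.002, -0.004, -1.0]]
contact_force: [-7.2, 3.0, 7.5]
finger_gap: 12.6
grasp_force: 79.4
time: 12.68
ee_pos: [573.9, -6.1, 209.7]
ee_rot: [[-0.115, 0.993, -0.0], [0.993, 0.115, 0.001], [0.001, -0.0, -1.0]]
contact_force: [-0.0, -0.0, 0.0]
finger_gap: 44.7
grasp_force: 0.0
[-24.1  10.1  24.9  96.9  -4.4  74.    8.3] [ 0.01609765 -0.01455735 -0.00465699]
post (516, array([581.2,  -1.9, 113.8]), array([581.3,  -2.7]), array([15.3, 15.2]), 'axis deg', np.float64(98.9))
key (2403, array([542.7, 100.4, 135.7]), array([542.2, 100.7]), array([14.2, 38.2]), 'axis deg', np.float64(94.1))
key top (137, array([538.7, 105.1, 136.8]), array([539.1, 105.3]), array([14.1, 38.8]), 'axis deg', np.float64(95.8))
```

View pics/w5.png

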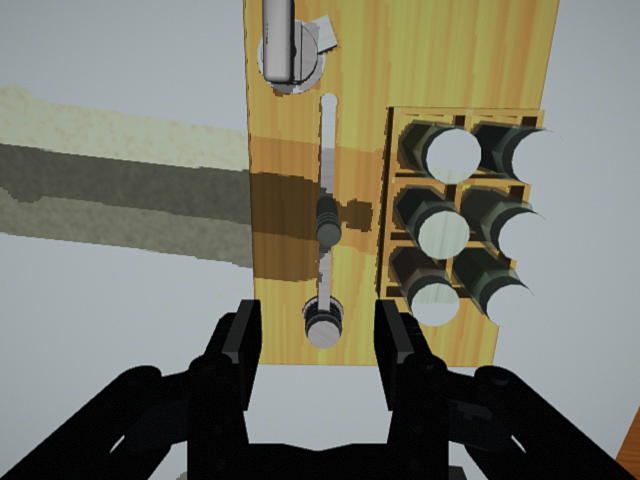

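The post is at (328,225), gate arm still closed below it, and the key stands on the screw at (278,40) with the tab pointing away. The key's angle of about 95°, less the play, matches the screw's stop. I'm going down over the post.

```bash
python3 -m handwheel '[[0.0029,0.0078,0,0,0,0],[0,0,0.03,0,0,0],[0,0,0.035,0,0,0],[0,0,0.035,0,0,0],[0,0,0.015,0,0,0],[0,0,0.009,0,0,0],[0,0,0,0,0,0]]' 0.045 80
python3 -m handwheel '[[0,0,0,0,0,0],[0,0,0,0,0,0],[0,0,0,0,0,0],[0,0,0,0,0,0],[0,0,0,0,0,0]]' 0 80
```

```text
time: 13.65
ee_pos: [581.8, -2.8, 86.1]
ee_rot: [[-0.115, 0.993, 0.001], [0.993, 0.115, 0.0], [-0.0, 0.001, -1.0]]
contact_force: [0.7, -1.0, 0.2]
finger_gap: 44.7
grasp_force: 0.0
time: 14.28
ee_pos: [580.7, -3.1, 87.3]
ee_rot: [[-0.115, 0.993, -0.001], [0.993, 0.115, 0.001], [0.001, -0.001, -1.0]]
contact_force: [-4.4, 0.4, 6.4]
finger_gap: 13.9
grasp_force: 77.9
```

```bash
python3 -m handwheel '[[-0.0002,-0.0058,0,0,0,-3],[-0.0006,-0.0115,0,0,0,-6],[-0.0006,-0.0115,0,0,0,-6],[-0.0006,-0.0115,0,0,0,-6],[0,0,0,0,0,0]]'
python3 -m handwheel '[[-0.0006,-0.0115,0,0,0,-6],[-0.0006,-0.0115,0,0,0,-6],[-0.0006,-0.0115,0,0,0,-6],[-0.0006,-0.0115,0,0,0,-6],[-0.0006,-0.0115,0,0,0,-6],[0,0,0,0,0,0]]'
```

```text
time: 14.9
ee_pos: [544.0, -13.4, 87.3]
ee_rot: [[-0.462, 0.887, 0.003], [0.887, 0.462, 0.003], [0.001, 0.004, -1.0]]
contact_force: [0.8, 4.7, 4.4]
finger_gap: 13.8
grasp_force: 78.4
time: 15.65
ee_pos: [500.9, -50.4, 87.2]
ee_rot: [[-0.844, 0.537, -0.001], [0.537, 0.844, 0.005], [0.003, 0.004, -1.0]]
contact_force: [-4.3, 9.0, 9.6]
finger_gap: 13.6
grasp_force: 79.2
```

```bash
python3 -m handwheel '[[-0.0006,-0.0115,0,0,0,-6],[-0.0004,-0.008,0,0,0,-4],[0,0,0,0,0,0],[0,0,0,0,0,0]]'
python3 -m handwheel '[[0,-0.004,0,0,0,0],[0,0,0,0,0,0],[0,0,0,0,0,0]]'
```

```text
time: 16.15
ee_pos: [491.5, -66.9, 87.2]
ee_rot: [[-0.924, 0.382, -0.003], [0.382, 0.924, 0.005], [0.005, 0.004, -1.0]]
contact_force: [-7.9, 10.0, 13.7]
finger_gap: 13.6
grasp_force: 79.6
time: 16.52
ee_pos: [491.3, -67.6, 87.2]
ee_rot: [[-0.925, 0.38, -0.001], [0.38, 0.925, 0.008], [0.004, 0.008, -1.0]]
contact_force: [-3.9, 16.4, 11.4]
finger_gap: 13.4
grasp_force: 79.5
```

```bash
python3 -m handwheel '[[0,-0.004,0,0,0,0],[0,0,0,0,0,0],[0,0,0,0,0,0],[0,0,0,0,0,0]]'
python3 - <<'E'
from h import *
C,P,D=snap('top');W=cloud(C,D);print('key',blob(W,120,150,542,104,35,D))
cv2.imwrite('pics/top6.png',cv2.resize(P[130:350,120:520],(800,440)))
E
```

```text
time: 17.02
ee_pos: [491.2, -67.9, 87.2]
ee_rot: [[-0.926, 0.378, 0.002], [0.378, 0.926, 0.012], [0.003, 0.012, -1.0]]
contact_force: [-0.7, 24.4, 7.8]
finger_gap: 13.4
grasp_force: 79.5
key (156, array([538.9, 102.4, 135.9]), array([539.5, 102.9]), array([14.3, 43.1]), 'axis deg', np.float64(95.0))
```

View pics/top6.png

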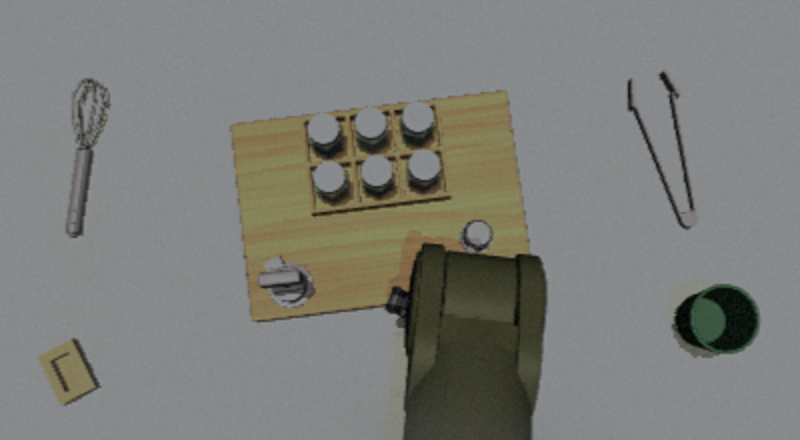

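The gate is against its stop: 8 N more push moved it only 0.3 mm. The key stands on the screw at (285,282), and the jars, cup, whisk and tongs are in place. Handing in.

```bash
python3 -c "
from plant import robot
print(robot.hand_in())"
```

```text
the job is handed in; nothing more can be done
None
```

I turned the latch screw to its stop with the key, left the key standing on it, and handed in at about 17 s with the fingers holding the gate arm at its 60° stop; the hand-in returned no verdict, so I don't know how it was judged.

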